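# Fetch the canister from behind the bottles

## Robot

A 7-joint arm with a two-finger parallel gripper is mounted at the origin on the work surface. World frame = base frame: x ahead of the robot, y to its left, z up, the work surface at z = 0. Lengths are in m, angles in rad, forces in N, time in s.
With the tool pointing down it reaches from about 0.4 to 0.85 m from the base axis. Payload 4.5 kg.
Tool frame: the origin (TCP) lies on the centre line of the jaws, within the pads' length; the fingertips stand 22 mm ahead of it and the grasp point (between the pads) lies 3 mm ahead of it; z points along the fingers, y is the line along which they close (so a half turn about z gives the same grasp; the last joint's range is limited). The gripper opens to 85 mm and grips with 20 to 120 N. Pads are 22 mm wide; open, the fingers measure 114 mm over their backs; the gripper's body (76 mm by 85 mm) begins 54 mm behind the grasp point. The pads swing forward as they close: fully open they stand 13 mm farther back than shut.
Start: joints at [-1.278, 0.689, -0.195, 1.565, 0.157, 0.902, -0.215], TCP at [0.16, 0.604, 0.253] pointing down, gripper open.
Joint ranges: [-3.01, 3.01], [-0.46, 2.08], [-1.47, 1.51], [0.13, 2.56], [-1, 4.14], [0.04, 2.09], [-2.66, 2.66]. Speed limits (rad/s): [2.57, 2.57, 3.14, 3.14, 3.14, 3.14, 3.14].

## Interface

Orientations are given as a rotation vector (axis times angle).
In Python, from rig import ctrl gives the robot as it stands.
- The arm moves only by the shell command python3 -m creep 'ROWS' [FORCE]. ROWS is JSON, a list of rows, each a list of 3 entries, a list of its own where there are three numbers: the turn, a rotation vector about the tool's x, y, z in units of 5 degrees (1.0 is 5 degrees), then the shift along the tool's x, y, z in units of 40 mm (1.0 is 40 mm), then the finger opening in mm, from 0 to 85.4. A call has 1 to 5 rows; each row shifts and turns the commanded pose from where the row before left it, along the tool's axes as they then stand; what a row does not reach is not made up. A row lasts 1/12 s, in which the tool goes at most 41.7 mm and 7.16 degrees, less where a joint would pass 70% of its speed; a pose out of reach is approached as far as the arm can. A call is refused whole if a number of a shift passes 1 or a number of a turn 1, either way. A call with a gripper value outside its range is refused whole. The fingers move at their own pace and stop on an object; FORCE is the grip in N (left out, the last holds). Time passes only in rows, so rows that do not move let the fingers close. It gives the time, the measured TCP pose, the force, the opening and the grip force at its end, in the units of the state.
- ctrl.observe(): the state, without advancing time (a new reading comes with each control period).
- ctrl.camera(name): name is "side" or "top" or "wrist"; returns a dict with "color" (420x560x3 uint8, blue, green, red), "vertical_fov" (degrees; the focal length in pixels is half the picture's height over the tangent of half this angle, whatever the lens; pixels are square), "cx", "cy" (the principal point, pixels), "world_from_camera" (4x4, takes a point from camera to world coordinates); the wrist camera has in their place "mount" (4x4, takes a point from camera to tool coordinates, whose origin is the TCP and whose axes are the flange's). Camera axes: x right, y down, z forward; pixel columns grow to the right and rows downward; lengths in m; the calibration is good to about 2 mm. A picture is of the moment at which its call begins: read the wrist's pose just before it. There is no depth.
- ctrl.close_job(): hands the job in; it is judged then, once.
The state is a dict: "clock": time; "joint_positions": joint angles; "joint_vel": joint speeds; "effort": joint torques, N m; "ee_pos": TCP position; "ee_rot": TCP orientation; "force": force on the tool from outside, world axes, zero at the start; "torque": the same for the moment, N m; "grip_width": opening from 0.0 (shut) to 1.0 (fully open); "finger_force": force on a finger pad.
Only numpy, scipy, OpenCV 4.12 (cv2) and the standard library are available. Lean on these libraries where they do the work, as an engineer would, in place of code of your own. Each camera call takes 0.05 s, during which the arm holds its last target. There are 200 camera calls.

## Task

Get the steel canister out from behind the two amber bottles: first stand both bottles in the white side tray, then stand the canister in the middle of the round wooden stand while the bottles wait in the tray, and finally put each bottle back in the middle of the very coaster it came from. Keep the bottles and the canister upright throughout, and leave the funnel and the scoop where they are.

Things in the scene. Friction and masses are not known exactly. Their poses are not given: they have to be found in the camera images.
- bottle_tall: Taller closed amber glass bottle with paper band and black cap: body diameter 58, height 168 overall; the cap (diameter 34) spans heights 143 to 168, neck below it diameter 26, shoulder from 105 to 130. About 260 g. Loose; stands on one of the two coasters at the start. Origin: centre of its underside, z up.
- bottle_short: Shorter closed amber glass bottle with paper band and black cap: body diameter 62, height 128 overall; the cap (diameter 34) spans heights 103 to 128, neck below it diameter 26, shoulder from 72 to 92. About 200 g. Loose; stands on the other coaster at the start. Origin: centre of its underside, z up.
- canister: Stainless steel push-button canister, straight-sided, diameter 60, height 86 plus a small black button (diameter 22, 6 high) on the lid; lid and body are one piece. About 280 g. Loose; stands on the shelf close before the middle of the basket's front face (about 15 mm gap) and hemmed in by the two bottles at front left and front right. Origin: centre of its underside, z up.
- coaster_round: Round grey plastic coaster, diameter 84, 3 thick, fixed. Origin: centre of its underside.
- coaster_square: Square grey plastic coaster, 80 by 80, 3 thick, fixed. Origin: centre of its underside. Either bottle may be standing on either coaster, and either coaster may be the left one.
- tray: White plastic side tray, empty, fixed: 220 (its x) by 140 (its y) outside, 22 high, walls and floor 5 thick, so the floor is 5 above the shelf and 210 by 130 inside: both bottles stand in it one behind the other along its x. Origin: centre of its underside. To the left or right of the bottles.
- stand: Round wooden stand, a plain disc of diameter 96, 18 high, fixed and empty, on the other side from the tray. Origin: centre of its underside.
- basket: Blue plastic basket of clothes pegs behind the canister, fixed: 130 (its x) by 200 (its y), 85 high. Origin: centre of its underside; its front face looks along its own -x, towards the robot. The two coasters lie one to each side along its y, about 148 apart.
- funnel: Pale grey hard silicone funnel standing mouth down, diameter 96, height 95, loose, about 60 g; to be left alone. Origin: centre of its mouth, on the shelf.
- scoop: White plastic measuring scoop, cup diameter 56 and 34 high with a 75 handle along its own -x, loose, about 40 g; to be left alone. Origin: centre of the cup's underside.
Mind the look-alikes: they are no part of the job. What is shaped like the bottle_tall but purple is not meant. What is shaped like the canister but purple is not meant.

How it is judged:
By the outcome, as a careful person would: the job done as asked, in the order asked, and still so for the second after the job is handed in, with the robot touching nothing.
It also fails if it takes over 131 s, if anything falls off the work surface, if the arm or the gripper's body presses on something with over 40 N, if the wrist force passes 120 N, or if a joint passes its speed limit or range.

## Working session

There is one attempt and no reset: what is moved stays moved. The work goes in short steps, Python scripts to look and compute and a shell command to move; the robot and the scene stay as the last step left them, time stands still between calls to the robot, and variables do not carry over. Pictures are saved under pics/ and viewed, at most 14 in all, crops included, and the job is handed in when it is done.

```bash
ls; mkdir -p pics; python3 - <<'E'
from rig import ctrl
import cv2,numpy as np
s=ctrl.observe();print({k:np.round(v,3) for k,v in s.items()})
for n in("top","side"):
    c=ctrl.camera(n);cv2.imwrite(f"pics/{n}0.png",c["color"]);print(n,c["vertical_fov"],c["cx"],c["cy"],np.round(c["world_from_camera"],4).tolist(),[k for k in c])
c=ctrl.camera("wrist");print(np.round(c["mount"],4).tolist(),c["vertical_fov"])
E
```

```text
pics
{'clock': np.float64(0.0), 'joint_positions': array([-1.278,  0.69 , -0.195,  1.566,  0.157,  0.902, -0.215]), 'joint_vel': array([ 0.001, -0.   , -0.002, -0.001, -0.002, -0.002, -0.001]), 'effort': array([-0.0000e+00, -5.3961e+01, -1.2660e+00, -1.5854e+01,  9.0000e-03,
        1.0000e-02, -0.0000e+00]), 'ee_pos': array([0.16 , 0.604, 0.252]), 'ee_rot': array([-4.050e-01, -3.115e+00,  3.000e-03]), 'force': array([ 0.475, -0.152,  0.323]), 'torque': array([ 0.003, -0.033, -0.052]), 'finger_force': np.float64(0.0), 'grip_width': np.float64(1.002)}
top 46.95191799597939 280.8738929732463 205.96339275947003 [[-0.0128, -0.9911, 0.1322, 0.3341], [-0.9997, 0.01, -0.0217, 0.0194], [0.0202, -0.1325, -0.991, 1.1456], [0.0, 0.0, 0.0, 1.0]] ['color', 'vertical_fov', 'cx', 'cy', 'world_from_camera']
side 52.238408721934455 286.0770929800122 211.04279728045748 [[-0.9697, -0.1563, 0.1879, 0.3364], [-0.2441, 0.6599, -0.7106, 0.6687], [-0.0129, -0.7349, -0.678, 0.6438], [0.0, 0.0, 0.0, 1.0]] ['color', 'vertical_fov', 'cx', 'cy', 'world_from_camera']
[[0.0007, -0.9475, -0.3199, 0.0822], [1.0, 0.0003, 0.0012, -0.0005], [-0.001, -0.3199, 0.9475, -0.1204], [0.0, 0.0, 0.0, 1.0]] 61.47444084399397
```

View pics/top0.png

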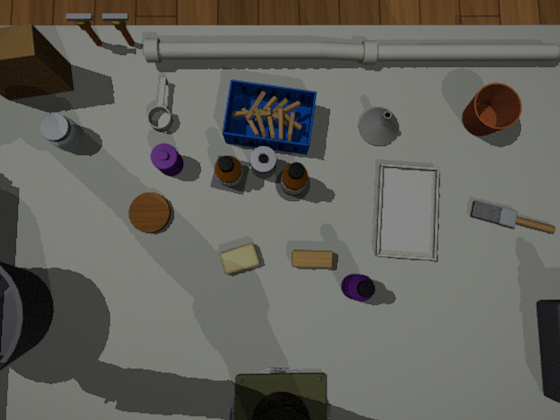

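View pics/side0.png

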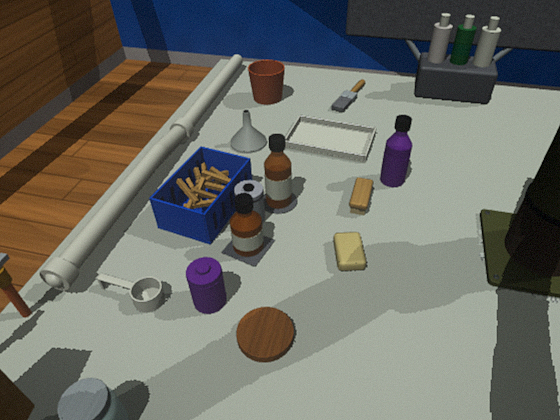

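The top view shows the amber bottles at about (229,171) and (294,178), with the canister at (263,159) between them. The tray is at (408,212), the wooden stand at (150,213) and the basket at (270,117). The purple look-alikes are at (167,159) and (358,288), so they are ruled out. In the side view, the short bottle is the near one (244,235), on the square coaster, and the tall one is at (278,170). I'll enlarge this area and run masks.

```bash
cat > h.py <<'E'
import numpy as np,cv2
from rig import ctrl
from scipy.spatial.transform import Rotation as R
def cam(n):
    s=ctrl.observe();c=ctrl.camera(n);f=c["color"].shape[0]/2/np.tan(np.radians(c["vertical_fov"]/2))
    if n=="wrist":
        T=np.eye(4);T[:3,:3]=R.from_rotvec(s["ee_rot"]).as_matrix();T[:3,3]=s["ee_pos"];T=T@c["mount"]
    else:T=c["world_from_camera"]
    return c["color"],(f,c["cx"],c["cy"],np.array(T))
def ray(C,u,v):
    f,cx,cy,T=C;return T[:3,3],T[:3,:3]@np.array([(u-cx)/f,(v-cy)/f,1])
def onz(C,u,v,z):
    o,d=ray(C,u,v);return o+d*(z-o[2])/d[2]
def proj(C,p):
    f,cx,cy,T=C;q=T[:3,:3].T@(np.array(p)-T[:3,3]);return q[0]/q[2]*f+cx,q[1]/q[2]*f+cy
def blobs(img,lo,hi,amin=30):
    m=cv2.inRange(cv2.cvtColor(img,cv2.COLOR_BGR2HSV),np.array(lo),np.array(hi))
    n,l,st,ce=cv2.connectedComponentsWithStats(m)
    return [(l==i,st[i],ce[i]) for i in range(1,n) if st[i][4]>=amin]
E
python3 - <<'E'
from h import *
im,C=cam("top")
np.set_printoptions(precision=4,suppress=True)
print(C[0])
hsv=cv2.cvtColor(im,cv2.COLOR_BGR2HSV)
for p in [(150,213),(229,163),(296,170),(229,175),(263,160),(215,183),(408,212),(383,212)]: print(p,hsv[p[1],p[0]])
cr=im[90:235,120:320];cv2.imwrite("pics/crop1.png",cv2.resize(cr,None,fx=4,fy=4,interpolation=cv2.INTER_CUBIC))
print("expected pixel check: tcp", proj(C,[0.16,0.604,0.25]))
E
```

```text
483.52164899496006
(150, 213) [ 15 175  92]
(229, 163) [120  31  25]
(296, 170) [54 61 21]
(229, 175) [ 16 255  63]
(263, 160) [60 21 24]
(215, 183) [110  19  79]
(408, 212) [ 10   6 135]
(383, 212) [150   2 137]
expected pixel check: tcp (np.float64(-59.890886489287425), np.float64(374.60900790908283))
```

View pics/crop1.png

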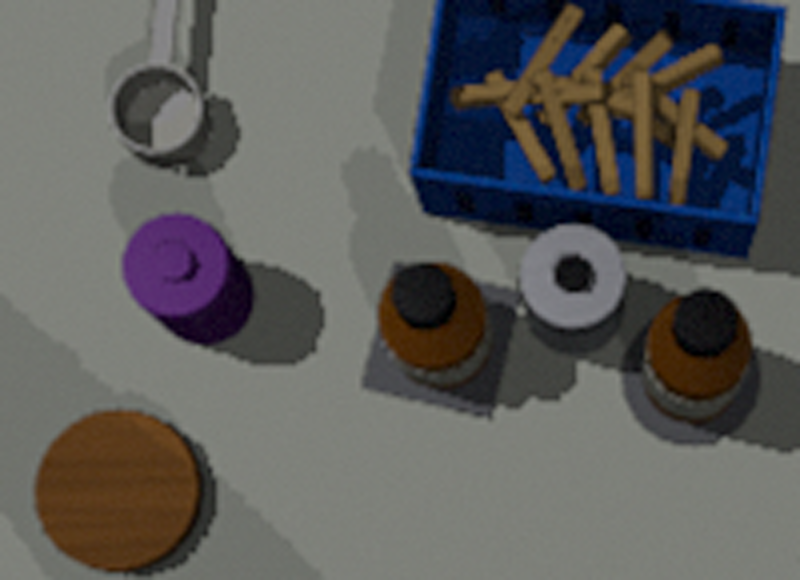

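The crop (4x, offset (120,90)) shows the short bottle's cap at (423,294) on the square coaster, to the left (+y). The tall bottle's cap is at (705,322) on the round coaster. The canister's lid is at (572,276) between them, hard against the basket front, and the stand is at (117,490). The purple canister at (180,265) is not meant.

```bash
python3 - <<'E'
from h import *
np.set_printoptions(precision=4,suppress=True)
top,C=cam("top");sd,S=cam("side")
def darkc(im,x,y,r,vmax=45,smax=150):
    hsv=cv2.cvtColor(im,cv2.COLOR_BGR2HSV);m=((hsv[...,2]<vmax)&(hsv[...,1]<smax)).astype(np.uint8)
    k=np.zeros_like(m);cv2.circle(k,(x,y),r,1,-1);m*=k
    n,l,st,ce=cv2.connectedComponentsWithStats(m);i=1+np.argmax(st[1:,4]);return ce[i],st[i]
for nm,x,y,z,r in[("short",226,163,.131,11),("tall",296,170,.171,11),("button",263,158,.092,7)]:
    c,st=darkc(top,x,y,r);p=onz(C,*c,z);print(nm,c,st,p,"d",st[2]*(1.1456-z)/C[0],"side px",proj(S,p))
for nm,x,y,r in[("short",244,203,14),("tall",278,142,12),("btn",251,187,9)]:
    print("side",nm,darkc(sd,x,y,r))
# stand
for b,st,ce in blobs(top,(8,130,50),(22,220,130),200): 
    p=onz(C,*ce,.018);print("stand?",st,ce,p)
# tray: bright mask corners
g=cv2.cvtColor(top,cv2.COLOR_BGR2GRAY)
m=cv2.morphologyEx(((g<95)).astype(np.uint8),cv2.MORPH_CLOSE,np.ones((3,3)))
sub=np.zeros_like(m);sub[155:268,370:448]=m[155:268,370:448]
cs,_=cv2.findContours(sub,cv2.RETR_EXTERNAL,cv2.CHAIN_APPROX_NONE)
c=max(cs,key=cv2.contourArea);r=cv2.minAreaRect(c);b=cv2.boxPoints(r);print("tray",r,[onz(C,*q,.022)[:2] for q in b])
# interior floor
h=cv2.cvtColor(top,cv2.COLOR_BGR2HSV)
n,l,st,ce=cv2.connectedComponentsWithStats(((g>=105)&True).astype(np.uint8));i=l[212,408];print("floor",st[i],ce[i],onz(C,*ce[i],.005))
# coaster masks
for q in [(217,184),(236,187),(280,185),(292,198),(120,200)]:print(q,h[q[1],q[0]],top[q[1],q[0]])
print("basket corners", [onz(C,q[0]/4+120,q[1]/4+90,.085)[:2] for q in[(413,172),(752,222),(785,8)]])
print("tray px corners",[onz(C,*q,.022)[:2] for q in[(381,164),(440,167),(377,258),(437,261)]])
cv2.imwrite("pics/traycrop.png",cv2.resize(top[150:310,340:450],None,fx=3.6,fy=3.6))
E
```

```text
short [225.2186 163.224 ] [218 156  16  16 183] [0.5629 0.1149 0.131 ] d 0.03357367769104628 side px (np.float64(243.51831139030344), np.float64(197.95969887075086))
tall [295.7969 170.0573] [288 163  16  16 192] [ 0.5384 -0.0336  0.171 ] d 0.0322500554678629 side px (np.float64(276.92855699474126), np.float64(137.3544411661603))
button [263.0312 158.0625] [259 154   9   9  64] [0.5828 0.0346 0.092 ] d 0.01961111776424066 side px (np.float64(248.2109238319966), np.float64(185.77911080766367))
side short (array([242.3458, 203.2466]), array([230, 193,  28,  21, 373], dtype=int32))
side tall (array([276.4798, 142.6008]), array([269, 134,  16,  18, 248], dtype=int32))
side btn (array([248.0984, 187.0328]), array([243, 184,  11,   7,  61], dtype=int32))
stand? [    0     0   560    60 14335] [263.2917  13.845 ] [0.9664 0.0322 0.018 ]
stand? [ 474   83   47   47 1228] [499.6612 108.9112] [ 0.7183 -0.5426  0.018 ]
stand? [234  92  67  49 978] [270.7577 115.82  ] [0.7043 0.0163 0.018 ]
stand? [ 129  193   41   40 1257] [148.9578 212.1265] [0.4732 0.3031 0.018 ]
stand? [517 217  38  15 230] [535.3652 224.6783] [ 0.4339 -0.6071  0.018 ]
stand? [292 251  41  17 487] [312.2567 258.8111] [ 0.3601 -0.0767  0.018 ]
tray ((407.28302001953125, 212.50941467285156), (62.63188552856445, 95.14716339111328), 1.9091522693634033) [array([ 0.3577, -0.2207]), array([ 0.5828, -0.237 ]), array([ 0.5765, -0.3869]), array([ 0.3511, -0.3666])]
floor [     0     25    560    395 149565] [307.087  217.9966] [ 0.4569 -0.0675  0.005 ]
(217, 184) [120  16  79] [79 74 74]
(236, 187) [90 20 38] [38 38 35]
(280, 185) [173  16  62] [59 58 62]
(292, 198) [105  14  74] [74 72 70]
(120, 200) [ 45  13 115] [109 115 112]
basket corners [array([0.6429, 0.1239]), array([ 0.6125, -0.0668]), array([ 0.738 , -0.0882])]
tray px corners [array([ 0.5826, -0.2452]), array([ 0.5741, -0.3863]), array([ 0.36  , -0.2268]), array([ 0.3513, -0.3667])]
```

View pics/traycrop.png

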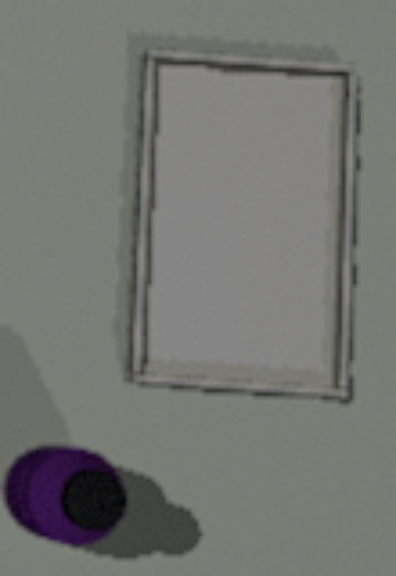

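The scene measures up. Fitting the tray rim corners in the crop gives a centre near (0.467,-0.306), 220×141, with yaw about -5°. The canister sits about 45 mm before the basket's front centre, as it should. I'll square the tool to the world axes and travel towards the tall bottle.

```bash

python3 -m creep '[[[0,0,-1],[0,0,-0.2],60],[[0,0,-1],[0,0,-0.4],60],[[0,0,-1],[0,0,-0.4],60],[[0,0,0],[-0.25,-0.4,0],60],[[0,0,0],[-0.47,-0.8,0],60]]'
python3 -m creep '[[[0,0,0],[-0.47,-0.8,0],60],[[0,0,0],[-0.47,-0.8,0],60],[[0,0,0],[-0.47,-0.8,0],60],[[0,0,0],[-0.47,-0.8,0],60],[[0,0,0],[-0.47,-0.8,0],60]]'
python3 -m creep '[[[0,0,0],[-0.47,-0.8,0],60],[[0,0,0],[-0.47,-0.8,0],60],[[0,0,0],[-0.47,-0.8,0],60],[[0,0,0],[-0.47,-0.8,0],60],[[0,0,0],[-0.47,-0.8,0],60]]'
cat >> h.py <<'E'
def to(x,y,z):
    s=ctrl.observe();M=R.from_rotvec(s["ee_rot"]).as_matrix()
    d=M.T@(np.array([x,y,z])-s["ee_pos"])/0.04
    print("units",d.round(2),"yaw_y",np.degrees(np.arctan2(M[1,1],M[0,1])).round(2),"tilt",np.degrees(np.arccos(-M[2,2])).round(2),"pos",s["ee_pos"].round(4),"t",round(float(s["clock"]),2),"w",s["grip_width"],"F",s["force"].round(1))
E
python3 - <<'E'
from h import *
to(.538,-.0336,.30)
E
```

```text
clock: 0.72
ee_pos: [0.1855, 0.5601, 0.2943]
ee_rot: [0.015, -3.139, -0.011]
force: [1.0, 0.3, -0.4]
grip_width: 0.699
finger_force: 0.0
clock: 1.13
ee_pos: [0.284, 0.3949, 0.2934]
ee_rot: [-0.005, 3.141, 0.0]
force: [1.5, 0.1, 0.6]
grip_width: 0.704
finger_force: 0.0
clock: 1.55
ee_pos: [0.3785, 0.2353, 0.2935]
ee_rot: [-0.005, 3.141, 0.0]
force: [0.7, 0.3, 0.2]
grip_width: 0.704
finger_force: 0.0
units [-3.97 -6.73 -0.16] yaw_y 90.19 tilt 0.03 pos [0.3785 0.2353 0.2935] t 1.55 w 0.7044277375962804 F [0.7 0.3 0.2]
```

```bash

python3 -m creep '[[[0,0,0],[-0.47,-0.8,0],60],[[0,0,0],[-0.47,-0.8,0],60],[[0,0,0],[-0.47,-0.8,0],60],[[0,0,0],[-0.47,-0.8,0],60],[[0,0,0],[-0.47,-0.8,0],60]]'
python3 -m creep '[[[0,0,0],[-0.47,-0.8,0],60],[[0,0,0],[-0.45,-0.8,0],60],[[0,0,0],[-0.4,-0.7,0],60],[[0,0,0],[-0.2,-0.3,0],60],[[0,0,0],[0,0,0],55]]'
python3 - <<'E'
from h import *
np.set_printoptions(precision=4,suppress=True)
im,C=cam("wrist");cv2.imwrite("pics/w1.png",im)
hsv=cv2.cvtColor(im,cv2.COLOR_BGR2HSV)
for n,p in [("tall",(.538,-.0336,.171)),("short",(.563,.115,.131)),("btn",(.583,.0346,.092))]: print(n,proj(C,p))
to(.538,-.0336,.30)
E
```

```text
clock: 1.97
ee_pos: [0.473, 0.0754, 0.2935]
ee_rot: [-0.005, 3.141, 0.0]
force: [1.5, 0.9, -0.5]
grip_width: 0.701
finger_force: 0.0
clock: 2.38
ee_pos: [0.5349, -0.0309, 0.293]
ee_rot: [0.006, 3.141, -0.003]
force: [-0.4, -0.6, 0.2]
grip_width: 0.648
finger_force: 0.0
tall (np.float64(277.5131822245024), np.float64(208.90140530401473))
short (np.float64(451.5815508989927), np.float64(220.38132508365493))
btn (np.float64(348.12439652843267), np.float64(225.17878267359956))
units [-0.11 -0.14 -0.18] yaw_y 89.99 tilt 0.01 pos [ 0.5337 -0.0278  0.293 ] t 2.43 w 0.6435146099836974 F [ 0.1  1.2 -0.9]
```

View pics/w1.png

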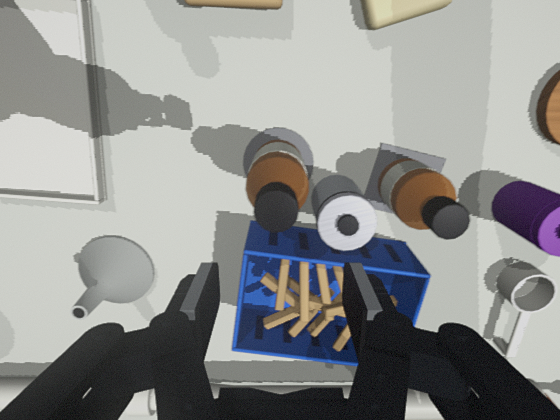

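The wrist view matches the predictions. The tall cap is seen at (277,207) against (277.5,209), and the button at (348,224) against (348,225). The short cap, seen at (446,217), suggests y is about 4 mm less. Next I descend on the tall cap and grip it.

```bash

python3 -m creep '[[[0,0,0],[-0.11,-0.14,0.3],55],[[0,0,0],[0,0,0.6],55],[[0,0,0],[0,0,0.6],55],[[0,0,0],[0,0,0.6],55],[[0,0,0],[0,0,0.5],55]]'
python3 -m creep '[[[0,0,0],[0,0,0.3],55],[[0,0,0],[0,0,0.2],55],[[0,0,0],[0,0,0.15],55],[[0,0,0],[0,0,0],55],[[0,0,0],[0,0,0],40]]'
python3 - <<'E'
from h import *
to(.538,-.0336,.163)
E
python3 -m creep '[[[0,0,0],[0,0,0],32],[[0,0,0],[0,0,0],28],[[0,0,0],[0,0,0],25],[[0,0,0],[0,0,0],25],[[0,0,0],[0,0,0],25]]' 50
python3 -m creep '[[[0,0,0],[0,0,0],25],[[0,0,0],[0,0,0],25],[[0,0,0],[0,0,-0.1],25],[[0,0,0],[0,0,-0.2],25],[[0,0,0],[0,0,-0.3],25]]'
python3 - <<'E'
from h import *
to(.522,-.311,.25)
E
```

```text
clock: 2.85
ee_pos: [0.5366, -0.03, 0.1873]
ee_rot: [0.011, -3.14, -0.002]
force: [-0.2, -0.6, 1.1]
grip_width: 0.64
finger_force: 0.0
clock: 3.27
ee_pos: [0.5379, -0.0316, 0.1635]
ee_rot: [-0.006, 3.141, 0.001]
force: [0.7, 0.5, -0.2]
grip_width: 0.516
finger_force: 0.0
units [-0.   -0.05  0.01] yaw_y 90.23 tilt 0.03 pos [ 0.5379 -0.0316  0.1635] t 3.27 w 0.5159012476957862 F [ 0.7  0.5 -0.2]
clock: 3.68
ee_pos: [0.5385, -0.0325, 0.1641]
ee_rot: [-0.004, 3.14, -0.0]
force: [0.3, -1.3, 6.6]
grip_width: 0.382
finger_force: 50.3
clock: 4.1
ee_pos: [0.5367, -0.032, 0.1869]
ee_rot: [0.005, -3.138, -0.001]
force: [0.0, 0.1, -2.7]
grip_width: 0.382
finger_force: 49.8
units [ 0.4  -6.97 -1.58] yaw_y 90.2 tilt 0.18 pos [ 0.5367 -0.032   0.1869] t 4.1 w 0.38214523868003347 F [ 0.   0.1 -2.7]
```

Held: 2.7 N lifted and the grip is steady. I'm carrying it to the far half of the tray. The bottle base is 161 mm below the TCP.

```bash

python3 -m creep '[[[0,0,0],[0,0,-0.3],25],[[0,0,0],[0,0,-0.3],25],[[0,0,0],[0,-0.1,-0.3],25],[[0,0,0],[0.05,-0.3,-0.1],25],[[0,0,0],[0.05,-0.5,0],25]]'
python3 -m creep '[[[0,0,0],[0.05,-0.6,0],25],[[0,0,0],[0.05,-0.6,0],25],[[0,0,0],[0.05,-0.6,0],25],[[0,0,0],[0.05,-0.6,0],25],[[0,0,0],[0.05,-0.6,0],25]]'
python3 -m creep '[[[0,0,0],[0.05,-0.6,0],25],[[0,0,0],[0,-0.6,0],25],[[0,0,0],[0,-0.6,0],25],[[0,0,0],[0,-0.5,0],25],[[0,0,0],[0,-0.4,0],25]]'
python3 -m creep '[[[0,0,0],[0,-0.2,0],25],[[0,0,0],[0,-0.1,0],25],[[0,0,0],[0,0,0],25],[[0,0,0],[0,0,0],25]]'
python3 - <<'E'
from h import *
to(.522,-.311,.168)
im,C=cam("wrist");cv2.imwrite("pics/w2.png",im)
E
```

```text
clock: 4.52
ee_pos: [0.5348, -0.0656, 0.2289]
ee_rot: [-0.012, 3.139, 0.004]
force: [0.4, 0.2, -2.7]
grip_width: 0.384
finger_force: 49.8
clock: 4.93
ee_pos: [0.5237, -0.1892, 0.2275]
ee_rot: [0.005, -3.141, -0.001]
force: [0.6, 0.3, -2.4]
grip_width: 0.381
finger_force: 49.9
clock: 5.35
ee_pos: [0.5217, -0.2984, 0.2273]
ee_rot: [0.002, -3.141, 0.0]
force: [-0.9, -0.7, -1.6]
grip_width: 0.383
finger_force: 49.8
clock: 5.68
ee_pos: [0.5229, -0.3067, 0.2273]
ee_rot: [0.007, -3.141, -0.002]
force: [0.8, 0.6, -1.5]
grip_width: 0.382
finger_force: 49.9
units [ 0.02 -0.11  1.48] yaw_y 90.26 tilt 0.09 pos [ 0.5229 -0.3067  0.2273] t 5.68 w 0.38206973987669574 F [ 0.8  0.6 -1.5]
```

View pics/w2.png

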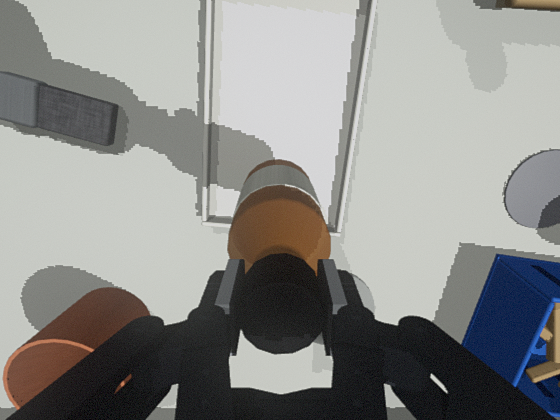

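The picture shows the bottle over the tray's far half, with the far corners at (206,222) and (338,233) clear to either side of it. I'm lowering it now.

```bash

python3 -m creep '[[[0,0,0],[0,-0.05,0.2],25],[[0,0,0],[0,0,0.3],25],[[0,0,0],[0,0,0.3],25],[[0,0,0],[0,0,0.3],25],[[0,0,0],[0,0,0.2],25]]'
python3 -m creep '[[[0,0,0],[0,0,0.1],25],[[0,0,0],[0,0,0.06],25],[[0,0,0],[0,0,0.03],25],[[0,0,0],[0,0,0],25],[[0,0,0],[0,0,0],25]]'
python3 - <<'E'
from h import *
to(.522,-.309,.166)
E
```

```text
clock: 6.15
ee_pos: [0.5223, -0.3091, 0.1736]
ee_rot: [0.007, -3.14, -0.002]
force: [-0.3, 0.4, -2.3]
grip_width: 0.382
finger_force: 49.9
clock: 6.57
ee_pos: [0.5231, -0.3104, 0.1681]
ee_rot: [-0.005, 3.141, -0.001]
force: [0.4, 0.2, -1.3]
grip_width: 0.386
finger_force: 49.9
units [0.03 0.03 0.05] yaw_y 90.17 tilt 0.06 pos [ 0.5231 -0.3104  0.1681] t 6.57 w 0.38631392725468433 F [ 0.4  0.2 -1.3]
```

```bash

python3 -m creep '[[[0,0,0],[0,0,0.03],25],[[0,0,0],[0,0,0.02],25],[[0,0,0],[0,0,0],25],[[0,0,0],[0,0,0],40],[[0,0,0],[0,0,0],50]]'
python3 -m creep '[[[0,0,0],[0,0,0],55],[[0,0,0],[0,0,0],55],[[0,0,0],[0,0,-0.2],55],[[0,0,0],[0,0,-0.4],55],[[0,0,0],[0,0,-0.5],55]]'
python3 -m creep '[[[0,0,0],[0,0.1,-0.5],55],[[0,0,0],[0,0.3,-0.4],55],[[0,0,0],[0,0.6,0],55],[[0,0,0],[0,0.8,0],55],[[0,0,0],[0,0.9,0],55]]'
python3 -m creep '[[[0,0,0],[0,0.9,0],55],[[0,0,0],[0,0.9,0],55],[[0,0,0],[0,0.9,0],55],[[0,0,0],[-0.2,0.9,0],55],[[0,0,0],[-0.2,0.9,0],55]]'
python3 -m creep '[[[0,0,0],[-0.2,0.9,0],55],[[0,0,0],[-0.2,0.8,0],55],[[0,0,0],[-0.2,0.6,0],55],[[0,0,0],[0,0.3,0],55],[[0,0,0],[0,0,0],55]]'
python3 - <<'E'
from h import *
im,C=cam("wrist");cv2.imwrite("pics/w3.png",im)
to(.563,.112,.13)
for y in(.105,.11,.115):print(proj(C,(.563,y,.131)))
hsv=cv2.cvtColor(im,cv2.COLOR_BGR2HSV)
m=((hsv[...,2]<60)&(hsv[...,1]<150)).astype(np.uint8);m[300:]=0
n,l,st,ce=cv2.connectedComponentsWithStats(m)
for i in range(1,n):
    if st[i][4]>400:print(st[i],ce[i],onz(C,*ce[i],.131),onz(C,*ce[i],.092))
to2,T=cam("top");cv2.imwrite("pics/top2.png",to2[100:300,120:460])
E
```

```text
clock: 6.98
ee_pos: [0.5229, -0.3104, 0.166]
ee_rot: [-0.005, 3.141, -0.0]
force: [0.5, 1.0, -0.8]
grip_width: 0.578
finger_force: 0.0
clock: 7.4
ee_pos: [0.5219, -0.3099, 0.2095]
ee_rot: [0.005, -3.139, -0.002]
force: [0.6, 0.1, -0.5]
grip_width: 0.644
finger_force: 0.0
clock: 7.82
ee_pos: [0.5224, -0.2029, 0.2467]
ee_rot: [0.001, 3.14, -0.002]
force: [0.5, 0.7, -0.2]
grip_width: 0.648
finger_force: 0.0
clock: 8.23
ee_pos: [0.5376, -0.0207, 0.2465]
ee_rot: [-0.004, 3.141, -0.0]
force: [0.6, -0.3, 0.6]
grip_width: 0.643
finger_force: 0.0
clock: 8.65
ee_pos: [0.5614, 0.0859, 0.2462]
ee_rot: [-0.014, 3.141, 0.004]
force: [0.8, 0.1, 0.0]
grip_width: 0.645
finger_force: 0.0
units [-0.05  0.74  2.9 ] yaw_y 90.3 tilt 0.02 pos [0.5611 0.0825 0.2459] t 8.7 w 0.6442381290029784 F [-0.7 -0.8 -0.9]
(np.float64(307.51660179408145), np.float64(210.4103172781539))
(np.float64(314.571551595024), np.float64(210.46302151518145))
(np.float64(321.62463275555365), np.float64(210.51571179246866))
[295 183  42  50 445] [310.00674157 196.8       ] [0.55288599 0.10640044 0.131     ] [0.5651221 0.1100661 0.092    ]
[199 263  21  37 490] [211.44897959 284.98367347] [0.62392155 0.03378906 0.131     ] [0.64792218 0.02542922 0.092     ]
[343 263  21  37 469] [350.2196162  285.14712154] [0.62332942 0.13966567 0.131     ] [0.64723198 0.14884053 0.092     ]
```

View pics/w3.png

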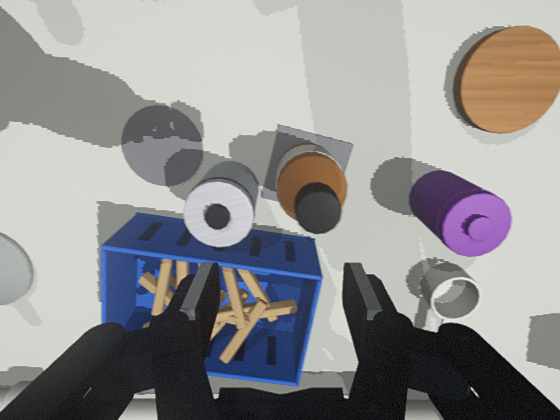

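The cap is at (318,208), which gives (0.562,0.1125). The button is at (217,216), the stand at (508,80), and the round coaster is clear at (162,145). I'm descending on the short cap.

```bash

python3 -m creep '[[[0,0,0],[0,0.3,0],55],[[0,0,0],[-0.02,0.35,0.2],55],[[0,0,0],[0,0.1,0.5],55],[[0,0,0],[0,0,0.6],55],[[0,0,0],[0,0,0.6],55]]'
python3 -m creep '[[[0,0,0],[0,0,0.5],55],[[0,0,0],[0,0,0.4],55],[[0,0,0],[0,0,0.2],55],[[0,0,0],[0,0,0.05],55],[[0,0,0],[0,0,0],55]]'
python3 - <<'E'
from h import *
to(.562,.1125,.124)
im,C=cam("wrist");cv2.imwrite("pics/w4.png",im)
E
```

```text
clock: 9.17
ee_pos: [0.5625, 0.111, 0.1695]
ee_rot: [-0.002, 3.14, -0.0]
force: [-0.4, 0.1, 0.1]
grip_width: 0.643
finger_force: 0.0
clock: 9.58
ee_pos: [0.5622, 0.1111, 0.1236]
ee_rot: [0.003, -3.141, 0.001]
force: [-0.4, 0.2, 0.7]
grip_width: 0.647
finger_force: 0.0
units [ 0.01  0.04 -0.01] yaw_y 90.1 tilt 0.04 pos [0.5622 0.1111 0.1236] t 9.58 w 0.6472637108088016 F [-0.4  0.2  0.7]
```

View pics/w4.png

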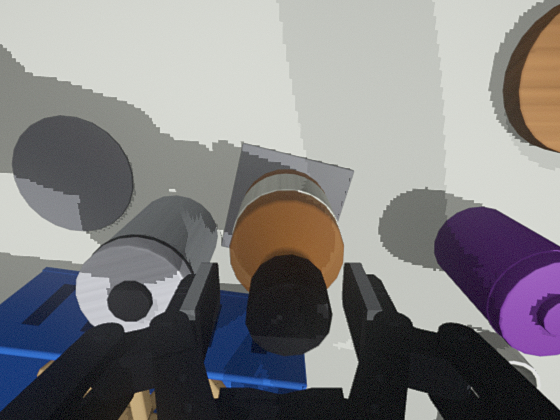

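The jaws' centre is at column 281 and the cap's at 290, so the bottle is about 3.5 mm further to +y. I'll shift and grip.

```bash

python3 -m creep '[[[0,0,0],[0,0.09,0],50],[[0,0,0],[0,0,0],40],[[0,0,0],[0,0,0],32],[[0,0,0],[0,0,0],28],[[0,0,0],[0,0,0],25]]' 50
python3 -m creep '[[[0,0,0],[0,0,0],25],[[0,0,0],[0,0,0],25],[[0,0,0],[0,0,0],25],[[0,0,0],[0,0,-0.1],25],[[0,0,0],[0,0,-0.2],25]]'
python3 -m creep '[[[0,0,0],[0,0,-0.4],25],[[0,0,0],[0,0,-0.5],25],[[0,0,0],[0,0,-0.6],25],[[0,0,0],[0,0,-0.6],25],[[0,0,0],[0,0,-0.6],25]]'
python3 -m creep '[[[0,0,0],[0,0,-0.6],25],[[0,0,0],[0,-0.1,-0.4],25],[[0,0,0],[0.2,-0.3,-0.2],25],[[0,0,0],[0.2,-0.5,0],25],[[0,0,0],[0.22,-0.6,0],25]]'
python3 - <<'E'
from h import *
to(.412,-.302,.25)
E
```

```text
clock: 10.05
ee_pos: [0.563, 0.1157, 0.1248]
ee_rot: [-0.005, 3.139, 0.001]
force: [0.3, -0.4, 5.8]
grip_width: 0.378
finger_force: 49.2
clock: 10.47
ee_pos: [0.5613, 0.1152, 0.1352]
ee_rot: [0.005, -3.139, 0.001]
force: [-0.3, 1.0, -1.7]
grip_width: 0.382
finger_force: 49.8
clock: 10.88
ee_pos: [0.5616, 0.1153, 0.245]
ee_rot: [0.005, -3.141, 0.0]
force: [0.9, 1.1, -1.1]
grip_width: 0.383
finger_force: 49.8
clock: 11.3
ee_pos: [0.5364, 0.0554, 0.292]
ee_rot: [-0.009, 3.142, 0.001]
force: [0.1, -0.8, -2.2]
grip_width: 0.379
finger_force: 49.9
units [ 3.16 -8.92  1.05] yaw_y 90.31 tilt 0.03 pos [0.5364 0.0554 0.292 ] t 11.3 w 0.37915824831644845 F [ 0.1 -0.8 -2.2]
```

```bash

python3 -m creep '[[[0,0,0],[0.22,-0.6,0],25],[[0,0,0],[0.22,-0.6,0],25],[[0,0,0],[0.22,-0.6,0],25],[[0,0,0],[0.22,-0.6,0],25],[[0,0,0],[0.22,-0.6,0],25]]'
python3 -m creep '[[[0,0,0],[0.22,-0.6,0],25],[[0,0,0],[0.22,-0.6,0],25],[[0,0,0],[0.22,-0.6,0],25],[[0,0,0],[0.22,-0.6,0],25],[[0,0,0],[0.22,-0.6,0],25]]'
python3 -m creep '[[[0,0,0],[0.22,-0.6,0],25],[[0,0,0],[0.22,-0.6,0],25],[[0,0,0],[0.2,-0.5,0],25],[[0,0,0],[0.1,-0.4,0],25],[[0,0,0],[0.05,-0.3,0.2],25]]'
python3 -m creep '[[[0,0,0],[0,-0.1,0.4],25],[[0,0,0],[0,0,0.5],25],[[0,0,0],[0,0,0.5],25],[[0,0,0],[0,0,0.4],25],[[0,0,0],[0,0,0.2],25]]'
python3 - <<'E'
from h import *
to(.412,-.302,.129)
im,C=cam("wrist")
print(proj(C,(.412,-.302,.005)))
E
```

```text
clock: 11.72
ee_pos: [0.4916, -0.0667, 0.2912]
ee_rot: [0.004, -3.139, 0.001]
force: [0.3, -0.4, -1.4]
grip_width: 0.382
finger_force: 49.9
clock: 12.13
ee_pos: [0.4478, -0.1864, 0.2912]
ee_rot: [0.004, -3.139, -0.0]
force: [0.5, 0.1, -2.2]
grip_width: 0.382
finger_force: 49.9
clock: 12.55
ee_pos: [0.4169, -0.2835, 0.284]
ee_rot: [-0.001, -3.141, 0.002]
force: [1.2, -0.6, -1.6]
grip_width: 0.382
finger_force: 49.9
clock: 12.97
ee_pos: [0.417, -0.284, 0.2012]
ee_rot: [0.005, -3.137, -0.004]
force: [0.3, 0.6, -0.5]
grip_width: 0.381
finger_force: 49.9
units [ 0.12 -0.45  1.8 ] yaw_y 90.2 tilt 0.29 pos [ 0.417  -0.284   0.2012] t 12.97 w 0.3809951519007887 F [ 0.3  0.6 -0.5]
(np.float64(260.6876411465957), np.float64(174.76705032303272))
```

```bash

python3 -m creep '[[[0,0,0],[0.05,-0.2,0.1],25],[[0,0,0],[0.05,-0.2,0.2],25],[[0,0,0],[0,-0.05,0.3],25],[[0,0,0],[0,0,0.3],25],[[0,0,0],[0,0,0.3],25]]'
python3 -m creep '[[[0,0,0],[0,0,0.2],25],[[0,0,0],[0,0,0.15],25],[[0,0,0],[0,0,0.1],25],[[0,0,0],[0,0,0],25],[[0,0,0],[0,0,0],25]]'
python3 - <<'E'
from h import *
to(.412,-.302,.1265)
E
```

```text
clock: 13.43
ee_pos: [0.4151, -0.3049, 0.1556]
ee_rot: [-0.002, 3.14, -0.003]
force: [0.3, -0.0, -0.8]
grip_width: 0.384
finger_force: 49.9
clock: 13.85
ee_pos: [0.4152, -0.3032, 0.1379]
ee_rot: [-0.005, 3.141, -0.0]
force: [-0.1, 0.5, -1.4]
grip_width: 0.382
finger_force: 49.9
units [0.08 0.03 0.28] yaw_y 90.17 tilt 0.02 pos [ 0.4152 -0.3032  0.1379] t 13.85 w 0.3818489115578379 F [-0.1  0.5 -1.4]
```

```bash

python3 -m creep '[[[0,0,0],[0,0,0.12],25],[[0,0,0],[0,0,0.1],25],[[0,0,0],[0,0,0.05],25],[[0,0,0],[0,0,0],25],[[0,0,0],[0,0,0],25]]'
python3 -m creep '[[[0,0,0],[0,0,0],40],[[0,0,0],[0,0,0],55],[[0,0,0],[0,0,0],55],[[0,0,0],[0,0,-0.2],55],[[0,0,0],[0,0,-0.5],55]]'
python3 -m creep '[[[0,0,0],[0,0,-0.7],55],[[0,0,0],[0,0,-0.7],60],[[0,0,0],[0,0.2,-0.6],70],[[0,0,0],[0,0.4,-0.4],85],[[0,0,0],[0,0.7,0],85]]'
python3 - <<'E'
from h import *
im,C=cam("side");cv2.imwrite("pics/s2.png",im)
to(.56,.035,.25)
E
```

```text
clock: 14.27
ee_pos: [0.4151, -0.303, 0.1269]
ee_rot: [-0.005, 3.142, -0.0]
force: [0.1, -0.5, -0.7]
grip_width: 0.382
finger_force: 50.0
clock: 14.68
ee_pos: [0.4138, -0.3022, 0.1538]
ee_rot: [0.005, -3.138, -0.004]
force: [1.1, -0.7, 0.2]
grip_width: 0.645
finger_force: 0.0
clock: 15.1
ee_pos: [0.4166, -0.2541, 0.2546]
ee_rot: [0.004, 3.134, -0.008]
force: [1.0, 0.0, 0.1]
grip_width: 0.994
finger_force: 0.0
units [-3.65  6.98  0.11] yaw_y 90.42 tilt 0.24 pos [ 0.416  -0.2452  0.2533] t 15.15 w 0.99400688737347 F [-1.7  6.9 -0.8]
```

View pics/s2.png

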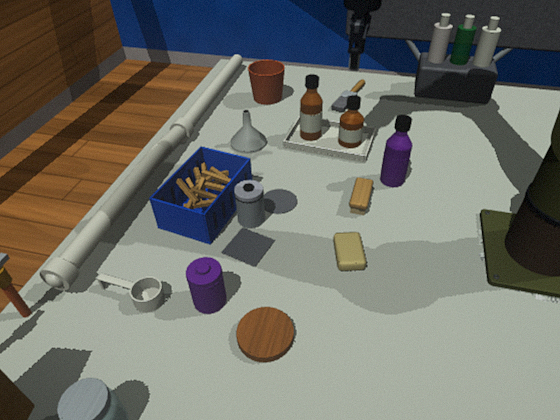

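Both bottles stand upright in the tray, at (311,115) and (351,128), and the canister is free at (249,205). While the arm is aside, I'll measure the coasters, stand and canister from the top.

```bash

python3 - <<'E'
from h import *
np.set_printoptions(precision=4,suppress=True)
im,C=cam("top")
cv2.imwrite("pics/top3.png",cv2.resize(im[130:240,120:330],None,fx=3.8,fy=3.8,interpolation=cv2.INTER_CUBIC))
p=onz(C,149,212.1,.018);print("stand",p)
b,g,r=[im[...,i].astype(int) for i in range(3)]
m=((b-g>=1)&(r-g>=-1)&(g>35)&(g<98)&(abs(b-r)<12)).astype(np.uint8);m=cv2.morphologyEx(m,cv2.MORPH_OPEN,np.ones((3,3)))
for q in[(229,176),(290,185),(243,182),(300,190),(220,200),(310,195)]:print(q,im[q[1],q[0]])
n,l,st,ce=cv2.connectedComponentsWithStats(m)
for i in range(1,n):
    if st[i][4]>300 and 190<ce[i][0]<330 and 140<ce[i][1]<215:print(st[i],ce[i],onz(C,*ce[i],.003))
E
```

```text
stand [0.4733 0.303  0.018 ]
(229, 176) [71 70 67]
(290, 185) [80 75 73]
(243, 182) [70 68 67]
(300, 190) [79 75 74]
(220, 200) [113 120 117]
(310, 195) [128 135 132]
```

View pics/top3.png

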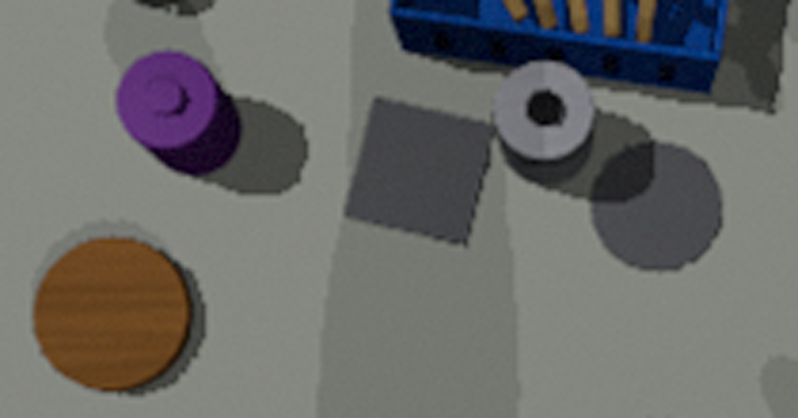

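The crop shows the square coaster with corners (374,98), (492,124), (466,245) and (345,215). The round coaster spans columns 590–722 and rows 142–271, the stand spans (33–190, 237–391), and the canister's button is at (545,107).

```bash

python3 - <<'E'
from h import *
np.set_printoptions(precision=4,suppress=True)
im,C=cam("top")
o=lambda u,v,z:onz(C,(u+.5)/3.8-.5+120,(v+.5)/3.8-.5+130,z)[:2]
sq=[o(*q,.003) for q in[(374,98),(492,124),(466,245),(345,215)]];print("square",np.mean(sq,0),[np.linalg.norm(sq[i]-sq[i-1]).round(4) for i in range(4)])
print("round",o(656,206.5,.003),o(590,206,.003)-o(722,206,.003))
print("stand",o(111.5,314,.018),"btn",o(545,107,.092),"lid",o(544,110,.086))
to(.55,.033,.25)
E
```

```text
square [0.5642 0.1156] [np.float64(0.0773), np.float64(0.0768), np.float64(0.0793), np.float64(0.0785)]
round [ 0.5396 -0.0337] [0.0008 0.0834]
stand [0.4729 0.3031] btn [0.5834 0.0346] lid [0.583  0.0353]
units [-3.42  7.03  0.05] yaw_y 90.4 tilt 0.06 pos [ 0.4152 -0.2491  0.2519] t 15.25 w 0.9924551557434734 F [ 0.2 -0.7  0.1]
```

```bash

python3 -m creep '[[[0,0,0],[-0.1,0.4,0],85],[[0,0,0],[-0.3,0.7,0],85],[[0,0,0],[-0.5,0.8,0],85],[[0,0,0],[-0.5,0.8,0],85],[[0,0,0],[-0.5,0.8,0],85]]'
python3 -m creep '[[[0,0,0],[-0.5,0.8,0],85],[[0,0,0],[-0.5,0.8,0],85],[[0,0,0],[-0.5,0.7,0],85],[[0,0,0],[-0.2,0.6,0],85],[[0,0,0],[-0.1,0.4,0],85]]'
python3 -m creep '[[[0,0,0.9],[0,0,0],85],[[0,0,0.9],[0,0,0],85],[[0,0,0],[0,0,0],85],[[0,0,0],[0,0,0],85]]'
python3 - <<'E'
from h import *
to(.583,.035,.25)
im,C=cam("wrist");cv2.imwrite("pics/w5.png",im)
print(proj(C,(.583,.035,.092)),proj(C,(.583,.035,.086)))
E
```

```text
clock: 15.67
ee_pos: [0.4911, -0.1106, 0.2509]
ee_rot: [0.001, -3.141, 0.001]
force: [1.3, -0.9, 0.2]
grip_width: 0.996
finger_force: 0.0
clock: 16.08
ee_pos: [0.5638, 0.0244, 0.2507]
ee_rot: [-0.009, 3.14, 0.003]
force: [-0.1, 0.4, 0.3]
grip_width: 0.992
finger_force: 0.0
clock: 16.42
ee_pos: [0.5621, 0.0205, 0.2507]
ee_rot: [-0.24, -3.132, 0.001]
force: [-0.9, -0.2, 0.4]
grip_width: 0.993
finger_force: 0.0
units [-0.46  0.44  0.02] yaw_y 81.24 tilt 0.06 pos [0.5621 0.0205 0.2507] t 16.42 w 0.992650530751902 F [-0.9 -0.2  0.4]
(np.float64(301.81409461482076), np.float64(211.81625273422725)) (np.float64(301.4143085151154), np.float64(209.43893909936062))
```

View pics/w5.png

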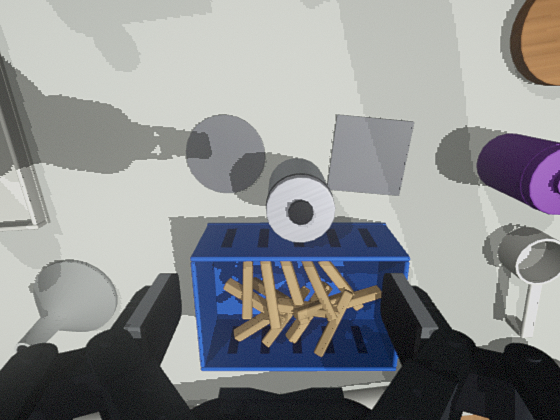

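The button is at (301,211), exactly as predicted, and the jaws line up with the basket. I'm descending over the canister.

```bash

python3 -m creep '[[[0,0,0],[-0.23,0.22,0],85],[[0,0,0],[-0.23,0.22,0.2],85],[[0,0,0],[0,0,0.5],85],[[0,0,0],[0,0,0.6],85],[[0,0,0],[0,0,0.6],85]]'
python3 -m creep '[[[0,0,0],[0,0,0.4],85],[[0,0,0],[0,0,0.2],85],[[0,0,0],[0,0,0],85],[[0,0,0],[0,0,0],85]]'
python3 - <<'E'
from h import *
to(.583,.035,.068)
im,C=cam("wrist");cv2.imwrite("pics/w6.png",im)
E
```

```text
clock: 16.88
ee_pos: [0.5839, 0.0363, 0.1738]
ee_rot: [0.24, 3.131, 0.001]
force: [-0.5, 0.6, 1.2]
grip_width: 0.994
finger_force: 0.0
clock: 17.22
ee_pos: [0.5834, 0.0361, 0.1508]
ee_rot: [0.241, 3.132, 0.0]
force: [-0.4, 0.3, 0.2]
grip_width: 0.995
finger_force: 0.0
units [ 0.   -0.03  2.07] yaw_y 81.19 tilt 0.02 pos [0.5834 0.0361 0.1508] t 17.22 w 0.9954343402696073 F [-0.4  0.3  0.2]
```

View pics/w6.png

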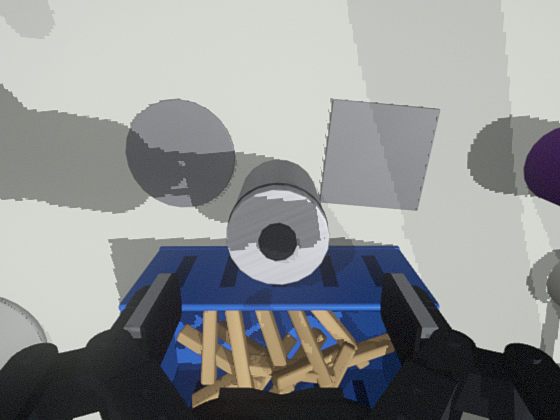

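The button is at column 277 and the jaw centre at about 281, so the canister is centred to within about 2 mm. I'll go down and grip it.

```bash

python3 -m creep '[[[0,0,0],[0,-0.05,0.3],85],[[0,0,0],[0,0,0.5],85],[[0,0,0],[0,0,0.5],85],[[0,0,0],[0,0,0.4],85],[[0,0,0],[0,0,0.2],85]]'
python3 -m creep '[[[0,0,0],[0,0,0.15],85],[[0,0,0],[0,0,0],85],[[0,0,0],[0,0,0],75],[[0,0,0],[0,0,0],65],[[0,0,0],[0,0,0],58]]' 60
python3 -m creep '[[[0,0,0],[0,0,0],52],[[0,0,0],[0,0,0],52],[[0,0,0],[0,0,0],52],[[0,0,0],[0,0,0],52]]' 60
python3 - <<'E'
from h import *
to(.583,.035,.068)
E
python3 -m creep '[[[0,0,0],[0,0,-0.1],52],[[0,0,0],[0,0,-0.2],52],[[0,0,0],[0,0,-0.4],52],[[0,0,0],[0,0,-0.5],52],[[0,0,0],[0,0,-0.6],52]]' 60
python3 - <<'E'
from h import *
to(.4729,.3031,.2)
E
```

```text
clock: 17.68
ee_pos: [0.5829, 0.0341, 0.0744]
ee_rot: [0.242, 3.132, 0.0]
force: [0.6, -0.6, -0.2]
grip_width: 0.997
finger_force: 0.0
clock: 18.1
ee_pos: [0.5835, 0.0342, 0.0702]
ee_rot: [0.242, 3.13, 0.001]
force: [-0.9, 0.4, 2.6]
grip_width: 0.692
finger_force: 52.7
clock: 18.43
ee_pos: [0.5835, 0.0341, 0.0703]
ee_rot: [0.242, 3.13, 0.001]
force: [-0.9, 0.4, 5.2]
grip_width: 0.693
finger_force: 63.5
units [0.02 0.02 0.06] yaw_y 81.17 tilt 0.13 pos [0.5835 0.0341 0.0703] t 18.43 w 0.6934012018060735 F [-0.9  0.4  5.2]
clock: 18.85
ee_pos: [0.5815, 0.0338, 0.1411]
ee_rot: [-0.241, -3.13, 0.001]
force: [0.8, 0.7, -2.5]
grip_width: 0.687
finger_force: 65.1
units [ 3.72  6.23 -1.47] yaw_y 81.18 tilt 0.16 pos [0.5815 0.0338 0.1411] t 18.85 w 0.6873958574290312 F [ 0.8  0.7 -2.5]
```

```bash

python3 -m creep '[[[0,0,0],[0,0,-0.6],52],[[0,0,0],[0,0,-0.6],52],[[0,0,0],[0.1,0.15,-0.4],52],[[0,0,0],[0.2,0.35,-0.2],52],[[0,0,0],[0.31,0.52,0],52]]'
python3 -m creep '[[[0,0,0],[0.31,0.52,0],52],[[0,0,0],[0.31,0.52,0],52],[[0,0,0],[0.31,0.52,0],52],[[0,0,0],[0.31,0.52,0],52],[[0,0,0],[0.31,0.52,0],52]]'
python3 -m creep '[[[0,0,0],[0.31,0.52,0],52],[[0,0,0],[0.31,0.52,0],52],[[0,0,0],[0.31,0.5,0],52],[[0,0,0],[0.2,0.4,0],52],[[0,0,0],[0.1,0.2,0],52]]'
python3 -m creep '[[[0,0,0],[0.1,0.15,0],52],[[0,0,0],[0,0,0],52],[[0,0,0],[0,0,0],52],[[0,0,0],[0,0,0],52]]'
python3 - <<'E'
from h import *
np.set_printoptions(precision=4,suppress=True)
to(.4729,.3031,.088)
im,C=cam("wrist");cv2.imwrite("pics/w7.png",im)
# wooden disc visible rim: fit ellipse points cast onto plane, then circle fit
hsv=cv2.cvtColor(im,cv2.COLOR_BGR2HSV);m=cv2.inRange(hsv,np.array((8,110,60)),np.array((24,255,255)))
cs,_=cv2.findContours(m,cv2.RETR_EXTERNAL,cv2.CHAIN_APPROX_NONE);c=max(cs,key=cv2.contourArea)[:,0]
print(cv2.boundingRect(c),len(c))
P=np.array([onz(C,*q,.018)[:2] for q in c])
from scipy.optimize import least_squares
r=least_squares(lambda x:np.hypot(*(P-x).T)-.048,[.473,.303],loss="soft_l1",f_scale=.001);print("stand",r.x)
E
```

```text
clock: 19.27
ee_pos: [0.5666, 0.0756, 0.2156]
ee_rot: [0.249, 3.126, -0.001]
force: [0.5, 0.9, -3.6]
grip_width: 0.692
finger_force: 65.1
clock: 19.68
ee_pos: [0.5186, 0.1911, 0.2133]
ee_rot: [-0.242, -3.132, 0.0]
force: [1.0, 0.7, -2.6]
grip_width: 0.686
finger_force: 65.1
clock: 20.1
ee_pos: [0.4822, 0.2858, 0.2134]
ee_rot: [-0.235, -3.132, -0.003]
force: [-0.7, 0.8, -3.2]
grip_width: 0.687
finger_force: 65.1
clock: 20.43
ee_pos: [0.4817, 0.2871, 0.2129]
ee_rot: [0.245, 3.132, -0.002]
force: [1.5, -0.5, -3.6]
grip_width: 0.685
finger_force: 65.1
units [0.28 0.36 3.12] yaw_y 81.04 tilt 0.09 pos [0.4817 0.2871 0.2129] t 20.43 w 0.6848254337588222 F [ 1.5 -0.5 -3.6]
(245, 116, 104, 93) 287
stand [0.4738 0.303 ]
```

View pics/w7.png

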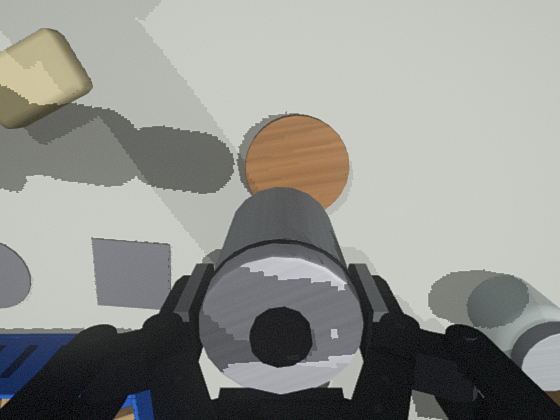

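The stand's disc (centre near (297,165)) fits to (0.4738,0.3030), which agrees with the top view. I'm centring over it and lowering the canister.

```bash

python3 -m creep '[[[0,0,0],[0.13,0.18,0],52],[[0,0,0],[0.13,0.18,0.2],52],[[0,0,0],[0,0,0.5],52],[[0,0,0],[0,0,0.5],52],[[0,0,0],[0,0,0.5],52]]'
python3 -m creep '[[[0,0,0],[0,0,0.5],52],[[0,0,0],[0,0,0.4],52],[[0,0,0],[0,0,0.2],52],[[0,0,0],[0,0,0],52],[[0,0,0],[0,0,0],52]]'
python3 - <<'E'
from h import *
to(.4735,.303,.0885)
E
```

```text
clock: 20.9
ee_pos: [0.4723, 0.3062, 0.1439]
ee_rot: [-0.24, -3.132, -0.002]
force: [-0.1, -0.2, -4.0]
grip_width: 0.688
finger_force: 65.2
clock: 21.32
ee_pos: [0.4727, 0.3054, 0.1007]
ee_rot: [-0.241, -3.132, -0.0]
force: [-0.2, 0.4, -2.2]
grip_width: 0.692
finger_force: 65.1
units [-0.03 -0.06  0.31] yaw_y 81.2 tilt 0.03 pos [0.4727 0.3054 0.1007] t 21.32 w 0.6919497811880418 F [-0.2  0.4 -2.2]
```

```bash

python3 -m creep '[[[0,0,0],[-0.02,-0.06,0.15],52],[[0,0,0],[0,0,0.1],52],[[0,0,0],[0,0,0.06],52],[[0,0,0],[0,0,0],52],[[0,0,0],[0,0,0],52]]'
python3 - <<'E'
from h import *
to(.4735,.303,.088)
E
python3 -m creep '[[[0,0,0],[0,0,0],62],[[0,0,0],[0,0,0],75],[[0,0,0],[0,0,0],85],[[0,0,0],[0,0,0],85],[[0,0,0],[0,0,-0.2],85]]'
python3 -m creep '[[[0,0,0],[0,0,-0.5],85],[[0,0,0],[0,0,-0.7],85],[[0,0,0],[0,0,-0.8],85],[[0,0,0],[0,0,-0.8],80],[[0,0,0],[0,0,-0.8],70]]'
python3 -m creep '[[[0,0,-0.9],[0,-0.2,-0.4],60],[[0,0,-0.9],[0,-0.5,0],55],[[0,0,0],[0,-0.8,0],55],[[0,0,0],[0,-0.9,0],55],[[0,0,0],[0,-0.9,0],55]]'
python3 - <<'E'
from h import *
np.set_printoptions(precision=4,suppress=True)
to(.4145,-.3025,.26)
im,C=cam("top");cv2.imwrite("pics/top4.png",im)
print("stand/can expect px",proj(C,(.4735,.303,.11)))
h=cv2.cvtColor(im,cv2.COLOR_BGR2HSV)
for nm,x,y,r,z in[("short",409,215,200,.133),("tall",409,185,200,.173),("btn",*proj(C,(.4735,.303,.11)),110,.11)]:
    if nm!="btn":
        p={"short":(.4145,-.3025,.133),"tall":(.522,-.31,.173)}[nm];x,y=proj(C,p)
    k=np.zeros(im.shape[:2],np.uint8);cv2.circle(k,(int(x),int(y)),12,1,-1)
    m=((h[...,2]<45)&(h[...,1]<150)).astype(np.uint8)*k
    n,l,st,ce=cv2.connectedComponentsWithStats(m)
    if n>1:
        i=1+np.argmax(st[1:,4]);print(nm,(x,y),ce[i],st[i],onz(C,*ce[i],z))
E
```

```text
clock: 21.73
ee_pos: [0.4735, 0.3025, 0.0887]
ee_rot: [0.242, 3.132, 0.001]
force: [-0.1, -0.4, -3.0]
grip_width: 0.687
finger_force: 65.4
units [0.   0.01 0.02] yaw_y 81.17 tilt 0.03 pos [0.4735 0.3025 0.0887] t 21.73 w 0.6867762584217112 F [-0.1 -0.4 -3. ]
clock: 22.15
ee_pos: [0.4727, 0.302, 0.0959]
ee_rot: [-0.241, -3.131, 0.002]
force: [0.4, -0.1, 0.6]
grip_width: 0.996
finger_force: 0.0
clock: 22.57
ee_pos: [0.4731, 0.3022, 0.2427]
ee_rot: [0.242, 3.132, 0.0]
force: [0.1, 0.5, 0.6]
grip_width: 0.829
finger_force: 0.0
clock: 22.98
ee_pos: [0.4707, 0.1695, 0.2573]
ee_rot: [-0.007, 3.14, 0.001]
force: [0.6, -0.1, -0.2]
grip_width: 0.645
finger_force: 0.0
units [  1.46 -11.79  -0.07] yaw_y 90.26 tilt 0.07 pos [0.4707 0.1695 0.2573] t 22.98 w 0.6447440214001933 F [ 0.6 -0.1 -0.2]
stand/can expect px (np.float64(138.29082064423807), np.float64(206.85935516444934))
short (np.float64(423.0664997628505), np.float64(230.25447892309953)) [422.1717 229.7172] [414 222  17  16 198] [ 0.4157 -0.3007  0.133 ]
tall (np.float64(430.0385653326166), np.float64(176.5294183330696)) [429.7115 176.1635] [421 169  18  16 208] [ 0.5228 -0.3094  0.173 ]
btn (np.float64(138.29082064423807), np.float64(206.85935516444934)) [139.5333 207.5939] [130 197  20  21 165] [0.4719 0.3003 0.11  ]
```

Canister placed, and both caps are where they should be. Next is the short bottle, at (0.415,-0.302).

```bash

python3 -m creep '[[[0,0,0],[0.1,-0.9,0],55],[[0,0,0],[0.1,-0.9,0],55],[[0,0,0],[0.1,-0.9,0],55],[[0,0,0],[0.1,-0.9,0],55],[[0,0,0],[0.1,-0.9,0],55]]'
python3 -m creep '[[[0,0,0],[0.15,-0.9,0],55],[[0,0,0],[0.15,-0.9,0],55],[[0,0,0],[0.15,-0.9,0],55],[[0,0,0],[0.15,-0.9,0],55],[[0,0,0],[0.15,-0.9,0],55]]'
python3 -m creep '[[[0,0,0],[0.15,-0.9,0],55],[[0,0,0],[0.1,-0.7,0],55],[[0,0,0],[0,-0.5,0],55],[[0,0,0],[0,-0.1,0],55],[[0,0,0],[0,0,0],55]]'
python3 - <<'E'
from h import *
to(.415,-.3025,.127)
im,C=cam("wrist");print(proj(C,(.415,-.3025,.133)))
h=cv2.cvtColor(im,cv2.COLOR_BGR2HSV);x,y=map(int,proj(C,(.415,-.3025,.133)))
k=np.zeros(im.shape[:2],np.uint8);cv2.circle(k,(x,y),40,1,-1)
m=((h[...,2]<60)&(h[...,1]<150)).astype(np.uint8)*k
n,l,st,ce=cv2.connectedComponentsWithStats(m);i=1+np.argmax(st[1:,4]);print(st[i],ce[i],onz(C,*ce[i],.133))
E
```

```text
clock: 23.45
ee_pos: [0.4511, -0.011, 0.2572]
ee_rot: [-0.005, 3.141, -0.0]
force: [-0.2, -0.9, -0.1]
grip_width: 0.645
finger_force: 0.0
clock: 23.87
ee_pos: [0.4215, -0.1913, 0.2572]
ee_rot: [-0.005, 3.141, -0.001]
force: [0.7, 0.4, 0.2]
grip_width: 0.642
finger_force: 0.0
clock: 24.28
ee_pos: [0.4121, -0.2789, 0.2568]
ee_rot: [0.0, 3.141, -0.001]
force: [0.3, 0.7, -0.4]
grip_width: 0.643
finger_force: 0.0
units [-0.07 -0.59  3.24] yaw_y 89.99 tilt 0.04 pos [ 0.4121 -0.2789  0.2568] t 24.28 w 0.6425241553591626 F [ 0.3  0.7 -0.4]
(np.float64(248.7688082357092), np.float64(207.97781412582447))
[ 225  181   44   50 1504] [245.64960106 205.60970745] [ 0.41316864 -0.304726    0.133     ]
```

```bash

python3 -m creep '[[[0,0,0],[-0.05,-0.3,0],55],[[0,0,0],[0,-0.3,0.3],55],[[0,0,0],[0,0,0.6],55],[[0,0,0],[0,0,0.6],55],[[0,0,0],[0,0,0.6],55]]'
python3 -m creep '[[[0,0,0],[0,0,0.5],55],[[0,0,0],[0,0,0.3],55],[[0,0,0],[0,0,0.2],55],[[0,0,0],[0,0,0.1],55],[[0,0,0],[0,0,0],55]]'
python3 - <<'E'
from h import *
to(.415,-.303,.127)
im,C=cam("wrist");h=cv2.cvtColor(im,cv2.COLOR_BGR2HSV)
m=(h[...,2]<60)[290];print("dark cols row290",[ (a[0],a[-1]) for a in np.split(np.where(m)[0],np.where(np.diff(np.where(m)[0])>3)[0]+1)])
E
```

```text
clock: 24.75
ee_pos: [0.4153, -0.301, 0.172]
ee_rot: [-0.008, 3.14, -0.0]
force: [0.3, -1.0, 0.5]
grip_width: 0.641
finger_force: 0.0
clock: 25.17
ee_pos: [0.4147, -0.301, 0.1281]
ee_rot: [0.007, -3.141, -0.001]
force: [-0.3, -0.4, -0.4]
grip_width: 0.638
finger_force: 0.0
units [-0.01 -0.05  0.03] yaw_y 90.26 tilt 0.04 pos [ 0.4147 -0.301   0.1281] t 25.17 w 0.6376912420020986 F [-0.3 -0.4 -0.4]
dark cols row290 [(np.int64(176), np.int64(187)), (np.int64(202), np.int64(219)), (np.int64(232), np.int64(309)), (np.int64(343), np.int64(359)), (np.int64(374), np.int64(385))]
```

```bash

python3 -m creep '[[[0,0,0],[0,-0.08,0.03],50],[[0,0,0],[0,0,0],40],[[0,0,0],[0,0,0],32],[[0,0,0],[0,0,0],28],[[0,0,0],[0,0,0],25]]' 50
python3 -m creep '[[[0,0,0],[0,0,0],25],[[0,0,0],[0,0,0],25],[[0,0,0],[0,0,0],25],[[0,0,0],[0,0,-0.1],25],[[0,0,0],[0,0,-0.2],25]]'
python3 -m creep '[[[0,0,0],[0,0,-0.4],25],[[0,0,0],[0,0,-0.5],25],[[0,0,0],[0,0,-0.6],25],[[0,0,0],[0,0,-0.6],25],[[0,0,0],[0,0,-0.6],25]]'
python3 -m creep '[[[0,0,0],[0,0,-0.4],25],[[0,0,0],[0,0.1,-0.2],25],[[0,0,0],[-0.1,0.3,0],25],[[0,0,0],[-0.2,0.5,0],25],[[0,0,0],[-0.2,0.6,0],25]]'
python3 - <<'E'
from h import *
to(.5635,.1155,.25)
E
```

```text
clock: 25.63
ee_pos: [0.4147, -0.3054, 0.1281]
ee_rot: [-0.004, 3.14, -0.002]
force: [-0.6, -0.3, 6.3]
grip_width: 0.382
finger_force: 49.2
clock: 26.05
ee_pos: [0.4137, -0.3044, 0.139]
ee_rot: [0.005, -3.14, -0.002]
force: [0.4, 0.1, -0.7]
grip_width: 0.382
finger_force: 49.8
clock: 26.47
ee_pos: [0.4138, -0.3044, 0.2487]
ee_rot: [0.005, -3.141, -0.001]
force: [0.3, -0.5, -2.0]
grip_width: 0.381
finger_force: 49.9
clock: 26.88
ee_pos: [0.4334, -0.244, 0.2703]
ee_rot: [0.001, -3.14, -0.001]
force: [0.6, 1.0, -2.0]
grip_width: 0.381
finger_force: 49.9
units [-3.26  8.98  0.51] yaw_y 90.04 tilt 0.11 pos [ 0.4334 -0.244   0.2703] t 26.88 w 0.3808735740208554 F [ 0.6  1.  -2. ]
```

```bash

python3 -m creep '[[[0,0,0],[-0.22,0.6,0],25],[[0,0,0],[-0.22,0.6,0],25],[[0,0,0],[-0.22,0.6,0],25],[[0,0,0],[-0.22,0.6,0],25],[[0,0,0],[-0.22,0.6,0],25]]'
python3 -m creep '[[[0,0,0],[-0.22,0.6,0],25],[[0,0,0],[-0.22,0.6,0],25],[[0,0,0],[-0.22,0.6,0],25],[[0,0,0],[-0.22,0.6,0],25],[[0,0,0],[-0.22,0.6,0],25]]'
python3 -m creep '[[[0,0,0],[-0.22,0.6,0],25],[[0,0,0],[-0.22,0.6,0],25],[[0,0,0],[-0.22,0.6,0],25],[[0,0,0],[-0.2,0.4,0],25],[[0,0,0],[-0.1,0.2,0],25]]'
python3 -m creep '[[[0,0,0],[0,0,0.2],25],[[0,0,0],[0,0,0.4],25],[[0,0,0],[0,0,0.4],25],[[0,0,0],[0,0,0.2],25],[[0,0,0],[0,0,0],25]]'
python3 - <<'E'
from h import *
to(.5635,.1155,.1255)
E
```

```text
clock: 27.3
ee_pos: [0.477, -0.1219, 0.27]
ee_rot: [0.007, -3.139, -0.002]
force: [0.2, -0.6, -2.1]
grip_width: 0.382
finger_force: 49.9
clock: 27.72
ee_pos: [0.5203, -0.0019, 0.2699]
ee_rot: [0.007, -3.138, -0.001]
force: [0.4, -0.5, -1.9]
grip_width: 0.382
finger_force: 49.9
clock: 28.13
ee_pos: [0.5587, 0.0964, 0.2699]
ee_rot: [0.013, -3.139, -0.004]
force: [0.3, 0.6, -1.5]
grip_width: 0.385
finger_force: 49.9
clock: 28.55
ee_pos: [0.5572, 0.0897, 0.2206]
ee_rot: [0.003, -3.135, 0.004]
force: [-0.6, -0.1, -1.0]
grip_width: 0.385
finger_force: 50.0
units [-0.17  0.65  2.38] yaw_y 90.1 tilt 0.37 pos [0.5572 0.0897 0.2206] t 28.55 w 0.3851266817769275 F [-0.6 -0.1 -1. ]
```

```bash

python3 -m creep '[[[0,0,0],[-0.08,0.3,0.3],25],[[0,0,0],[-0.08,0.3,0.4],25],[[0,0,0],[0,0.05,0.4],25],[[0,0,0],[0,0,0.3],25],[[0,0,0],[0,0,0.2],25]]'
python3 -m creep '[[[0,0,0],[0,0,0],25],[[0,0,0],[0,0,0],25]]'
python3 - <<'E'
from h import *
to(.5635,.1155,.1255)
c=ctrl.camera("wrist");T=np.eye(4);T[:3,:3]=R.from_rotvec([.241,3.132,0]).as_matrix();T[:3,3]=[.5834,.0361,.1508]
C=(210/np.tan(np.radians(c["vertical_fov"]/2)),c["cx"],c["cy"],T@c["mount"])
print(np.mean([onz(C,*q,.003) for q in[(332,99),(439,108),(418,210),(321,203)]],0),onz(C,181,153,.003))
E
```

```text
clock: 28.97
ee_pos: [0.5657, 0.1188, 0.158]
ee_rot: [0.006, -3.141, -0.001]
force: [-0.1, -0.5, -2.2]
grip_width: 0.382
finger_force: 49.9
clock: 29.13
ee_pos: [0.5661, 0.1178, 0.1593]
ee_rot: [-0.004, 3.141, 0.0]
force: [0.3, 0.3, -1.8]
grip_width: 0.38
finger_force: 49.9
units [ 0.06 -0.06  0.84] yaw_y 90.16 tilt 0.01 pos [0.5661 0.1178 0.1593] t 29.13 w 0.37999623159622054 F [ 0.3  0.3 -1.8]
[0.56527509 0.11374311 0.003     ] [ 0.53896994 -0.03422463  0.003     ]
```

The independent wrist estimates agree within 2 mm: square (0.564,0.115) and round (0.539,-0.034). I'm setting the short bottle down.

```bash

python3 -m creep '[[[0,0,0],[0.05,-0.07,0.2],25],[[0,0,0],[0,0,0.25],25],[[0,0,0],[0,0,0.2],25],[[0,0,0],[0,0,0.1],25],[[0,0,0],[0,0,0.05],25]]'
python3 -m creep '[[[0,0,0],[0,0,0.02],25],[[0,0,0],[0,0,0],25],[[0,0,0],[0,0,0],25]]'
python3 - <<'E'
from h import *
to(.564,.115,.1255)
E
```

```text
clock: 29.6
ee_pos: [0.5633, 0.1146, 0.1262]
ee_rot: [0.005, -3.14, 0.001]
force: [-3.3, 0.7, 14.9]
grip_width: 0.377
finger_force: 51.9
clock: 29.85
ee_pos: [0.5642, 0.115, 0.1266]
ee_rot: [-0.005, 3.141, 0.001]
force: [-0.2, -0.4, -1.5]
grip_width: 0.381
finger_force: 49.9
units [0.01 0.   0.03] yaw_y 90.18 tilt 0.05 pos [0.5642 0.115  0.1266] t 29.85 w 0.381076096161027 F [-0.2 -0.4 -1.5]
```

```bash

python3 -m creep '[[[0,0,0],[0,0,0],40],[[0,0,0],[0,0,0],55],[[0,0,0],[0,0,0],55],[[0,0,0],[0,0,-0.2],55],[[0,0,0],[0,0,-0.5],55]]'
python3 -m creep '[[[0,0,0],[0,0,-0.7],55],[[0,0,0],[0,0,-0.8],55],[[0,0,0],[0,0,-0.7],55],[[0,0,0],[0,-0.3,-0.5],55],[[0,0,0],[0.1,-0.7,-0.2],55]]'
python3 -m creep '[[[0,0,0],[0.1,-0.9,0],55],[[0,0,0],[0.1,-0.9,0],55],[[0,0,0],[0.1,-0.9,0],55],[[0,0,0],[0.1,-0.9,0],55],[[0,0,0],[0.1,-0.9,0],55]]'
python3 -m creep '[[[0,0,0],[0.1,-0.9,0],55],[[0,0,0],[0.1,-0.9,0],55],[[0,0,0],[0.1,-0.9,0],55],[[0,0,0],[0.1,-0.9,0],55],[[0,0,0],[0,-0.7,0],55]]'
python3 -m creep '[[[0,0,0],[0.1,-0.4,0],55],[[0,0,0],[0,-0.2,0],55],[[0,0,0],[0,0,0],55],[[0,0,0],[0,0,0],55]]'
python3 - <<'E'
from h import *
to(.523,-.310,.166)
im,C=cam("wrist")
h=cv2.cvtColor(im,cv2.COLOR_BGR2HSV);x,y=map(int,proj(C,(.523,-.31,.173)))
k=np.zeros(im.shape[:2],np.uint8);cv2.circle(k,(x,y),45,1,-1)
m=((h[...,2]<60)&(h[...,1]<150)).astype(np.uint8)*k
n,l,st,ce=cv2.connectedComponentsWithStats(m);i=1+np.argmax(st[1:,4]);print((x,y),st[i],ce[i],onz(C,*ce[i],.173))
E
```

```text
clock: 30.27
ee_pos: [0.5623, 0.1144, 0.1532]
ee_rot: [0.005, -3.137, 0.002]
force: [-0.2, -0.1, 0.0]
grip_width: 0.645
finger_force: 0.0
clock: 30.68
ee_pos: [0.5622, 0.08, 0.2749]
ee_rot: [-0.016, 3.133, 0.009]
force: [1.8, -0.4, -0.2]
grip_width: 0.643
finger_force: 0.0
clock: 31.1
ee_pos: [0.5401, -0.107, 0.2714]
ee_rot: [-0.005, 3.141, -0.0]
force: [0.7, -0.4, 1.0]
grip_width: 0.649
finger_force: 0.0
clock: 31.52
ee_pos: [0.5234, -0.2812, 0.2712]
ee_rot: [-0.0, -3.141, 0.003]
force: [-0.3, -0.6, 0.2]
grip_width: 0.641
finger_force: 0.0
clock: 31.85
ee_pos: [0.5216, -0.3001, 0.2708]
ee_rot: [-0.006, 3.141, 0.002]
force: [0.4, 0.5, -0.6]
grip_width: 0.644
finger_force: 0.0
units [-0.03 -0.25  2.62] yaw_y 90.23 tilt 0.08 pos [ 0.5216 -0.3001  0.2708] t 31.85 w 0.6443163327166513 F [ 0.4  0.5 -0.6]
(265, 218) [ 237  189   49   55 1896] [260.20780591 215.02056962] [ 0.5203687  -0.31366426  0.173     ]
```

```bash

python3 -m creep '[[[0,0,0],[-0.03,-0.15,0.2],55],[[0,0,0],[0,-0.15,0.4],55],[[0,0,0],[0,0,0.6],55],[[0,0,0],[0,0,0.6],55],[[0,0,0],[0,0,0.4],55]]'
python3 -m creep '[[[0,0,0],[0,0,0.2],55],[[0,0,0],[0,0,0.15],55],[[0,0,0],[0,0,0.05],55],[[0,0,0],[0,0,0],55],[[0,0,0],[0,0,0],55]]'
python3 - <<'E'
from h import *
to(.523,-.312,.166)
im,C=cam("wrist");h=cv2.cvtColor(im,cv2.COLOR_BGR2HSV)
m=(h[...,2]<60)[290];print("dark cols row290",[ (a[0],a[-1]) for a in np.split(np.where(m)[0],np.where(np.diff(np.where(m)[0])>3)[0]+1)])
E
```

```text
clock: 32.32
ee_pos: [0.5219, -0.3117, 0.18]
ee_rot: [0.008, -3.139, -0.003]
force: [-1.1, 0.8, -0.9]
grip_width: 0.648
finger_force: 0.0
clock: 32.73
ee_pos: [0.5232, -0.3134, 0.1673]
ee_rot: [-0.005, 3.14, -0.001]
force: [-0.3, -0.0, -0.2]
grip_width: 0.644
finger_force: 0.0
units [0.   0.04 0.03] yaw_y 90.19 tilt 0.1 pos [ 0.5232 -0.3134  0.1673] t 32.73 w 0.6442301700718459 F [-0.3 -0.  -0.2]
dark cols row290 [(np.int64(177), np.int64(187)), (np.int64(203), np.int64(218)), (np.int64(242), np.int64(318)), (np.int64(343), np.int64(359)), (np.int64(374), np.int64(385)), (np.int64(547), np.int64(547))]
```

Centred: cap at columns 242–318, jaws at 218–343. I'll grip, lift and carry it to the round coaster.

```bash

python3 -m creep '[[[0,0,0],[0,0,0.02],50],[[0,0,0],[0,0,0],40],[[0,0,0],[0,0,0],32],[[0,0,0],[0,0,0],28],[[0,0,0],[0,0,0],25]]' 50
python3 -m creep '[[[0,0,0],[0,0,0],25],[[0,0,0],[0,0,0],25],[[0,0,0],[0,0,0],25],[[0,0,0],[0,0,-0.1],25],[[0,0,0],[0,0,-0.2],25]]'
python3 -m creep '[[[0,0,0],[0,0,-0.4],25],[[0,0,0],[0,0,-0.5],25],[[0,0,0],[0,0,-0.4],25],[[0,0,0],[0,0.1,-0.2],25],[[0,0,0],[0,0.3,0],25]]'
python3 -m creep '[[[0,0,0],[-0.05,0.5,0],25],[[0,0,0],[-0.05,0.6,0],25],[[0,0,0],[-0.05,0.6,0],25],[[0,0,0],[-0.05,0.6,0],25],[[0,0,0],[-0.05,0.6,0],25]]'
python3 -m creep '[[[0,0,0],[-0.05,0.6,0],25],[[0,0,0],[-0.05,0.6,0],25],[[0,0,0],[-0.05,0.6,0],25],[[0,0,0],[0,0.6,0],25],[[0,0,0],[0,0.4,0],25]]'
python3 -m creep '[[[0,0,0],[0,0.2,0],25],[[0,0,0],[0,0.1,0],25],[[0,0,0],[0,0,0],25],[[0,0,0],[0,0,0],25]]'
python3 - <<'E'
from h import *
to(.539,-.0335,.165)
E
```

```text
clock: 33.2
ee_pos: [0.5227, -0.3136, 0.1663]
ee_rot: [-0.004, 3.141, -0.001]
force: [-1.9, -0.1, 5.6]
grip_width: 0.38
finger_force: 49.3
clock: 33.62
ee_pos: [0.5212, -0.3128, 0.1767]
ee_rot: [0.005, -3.138, -0.003]
force: [-0.7, 0.4, -2.1]
grip_width: 0.384
finger_force: 49.8
clock: 34.03
ee_pos: [0.5229, -0.2995, 0.2395]
ee_rot: [0.0, 3.138, -0.005]
force: [-0.4, -0.0, -1.9]
grip_width: 0.382
finger_force: 50.0
clock: 34.45
ee_pos: [0.5309, -0.1785, 0.2365]
ee_rot: [0.006, -3.139, -0.003]
force: [0.5, 0.2, -1.8]
grip_width: 0.377
finger_force: 50.0
clock: 34.87
ee_pos: [0.5364, -0.0647, 0.2367]
ee_rot: [0.011, -3.139, -0.004]
force: [0.2, 0.8, -2.2]
grip_width: 0.382
finger_force: 50.0
clock: 35.2
ee_pos: [0.5372, -0.0584, 0.2373]
ee_rot: [0.003, -3.141, 0.001]
force: [0.1, -1.2, -1.8]
grip_width: 0.381
finger_force: 50.0
units [-0.05  0.62  1.81] yaw_y 90.11 tilt 0.07 pos [ 0.5372 -0.0584  0.2373] t 35.2 w 0.3807656767987603 F [ 0.1 -1.2 -1.8]
```

```bash

python3 -m creep '[[[0,0,0],[-0.05,0.3,0.2],25],[[0,0,0],[0,0.32,0.3],25],[[0,0,0],[0,0,0.4],25],[[0,0,0],[0,0,0.3],25],[[0,0,0],[0,0,0.2],25]]'
python3 -m creep '[[[0,0,0],[0,0,0],25],[[0,0,0],[0,0,0],25]]'
python3 - <<'E'
from h import *
to(.539,-.0335,.165)
E
```

```text
clock: 35.62
ee_pos: [0.5389, -0.0341, 0.1804]
ee_rot: [0.001, -3.14, 0.002]
force: [0.4, -0.2, -2.1]
grip_width: 0.381
finger_force: 50.1
clock: 35.78
ee_pos: [0.5395, -0.0336, 0.1815]
ee_rot: [0.002, -3.141, 0.001]
force: [0.8, -0.3, -1.6]
grip_width: 0.385
finger_force: 50.0
units [0.01 0.   0.41] yaw_y 90.07 tilt 0.04 pos [ 0.5395 -0.0336  0.1815] t 35.78 w 0.38537387202292345 F [ 0.8 -0.3 -1.6]
```

```bash

python3 -m creep '[[[0,0,0],[0,0,0.15],25],[[0,0,0],[0,0,0.12],25],[[0,0,0],[0,0,0.08],25],[[0,0,0],[0,0,0.04],25],[[0,0,0],[0,0,0.02],25]]'
python3 -m creep '[[[0,0,0],[0,0,0],25],[[0,0,0],[0,0,0],25]]'
python3 -m creep '[[[0,0,0],[0,0,0],40],[[0,0,0],[0,0,0],55],[[0,0,0],[0,0,0],55],[[0,0,0],[0,0,-0.2],55],[[0,0,0],[0,0,-0.5],55]]'
python3 -m creep '[[[0,0,0],[0,0,-0.7],55],[[0,0,0],[0,0,-0.7],55],[[0,0,0],[0.2,-0.4,-0.4],55],[[0,0,0],[0.4,-0.7,0],55],[[0,0,0],[0.4,-0.8,0],55]]'
python3 -m creep '[[[0,0,0],[0.4,-0.8,0],55],[[0,0,0],[0.4,-0.8,0],55],[[0,0,0],[0.3,-0.6,0],55],[[0,0,0],[0,0,0],55],[[0,0,0],[0,0,0],55]]'
python3 - <<'E'
from h import *
np.set_printoptions(precision=4,suppress=True)
im,C=cam("top")
h=cv2.cvtColor(im,cv2.COLOR_BGR2HSV)
for nm,p in[("short",(.564,.115,.131)),("tall",(.539,-.0335,.171)),("btn",(.4735,.303,.11))]:
    x,y=proj(C,p);k=np.zeros(im.shape[:2],np.uint8);cv2.circle(k,(round(x),round(y)),7 if nm=="btn" else 11,1,-1)
    m=((h[...,2]<45)&(h[...,1]<150)).astype(np.uint8)*k
    n,l,st,ce=cv2.connectedComponentsWithStats(m);i=1+np.argmax(st[1:,4]);print(nm,ce[i],st[i],onz(C,*ce[i],p[2]))
a=cv2.resize(im[120:250,110:330],(800,473),interpolation=cv2.INTER_CUBIC)
cv2.imwrite("pics/end.png",a);print(ctrl.observe()["clock"],ctrl.observe()["ee_pos"])
E
```

```text
clock: 36.2
ee_pos: [0.5394, -0.0324, 0.165]
ee_rot: [0.005, -3.141, -0.0]
force: [-0.0, 0.5, -1.9]
grip_width: 0.382
finger_force: 50.1
clock: 36.37
ee_pos: [0.5397, -0.0324, 0.1654]
ee_rot: [-0.005, 3.141, 0.0]
force: [-0.0, -1.3, -3.4]
grip_width: 0.383
finger_force: 50.1
clock: 36.78
ee_pos: [0.538, -0.0325, 0.1922]
ee_rot: [0.005, -3.137, -0.0]
force: [0.8, -0.4, 0.6]
grip_width: 0.643
finger_force: 0.0
clock: 37.2
ee_pos: [0.5009, -0.1075, 0.2675]
ee_rot: [-0.012, 3.137, 0.001]
force: [-0.3, -1.3, -0.9]
grip_width: 0.644
finger_force: 0.0
clock: 37.62
ee_pos: [0.4553, -0.1984, 0.2659]
ee_rot: [0.002, 3.141, -0.001]
force: [0.5, 0.4, 0.2]
grip_width: 0.642
finger_force: 0.0
short [224.6685 162.4944] [218 155  15  16 178] [0.5645 0.1161 0.131 ]
tall [294.4847 169.1786] [287 162  16  16 196] [ 0.5402 -0.031   0.171 ]
btn [139.05   206.9667] [135 203   9   9  60] [0.4733 0.3014 0.11  ]
37.6667 [ 0.4563 -0.1967  0.2659]
```

View pics/end.png

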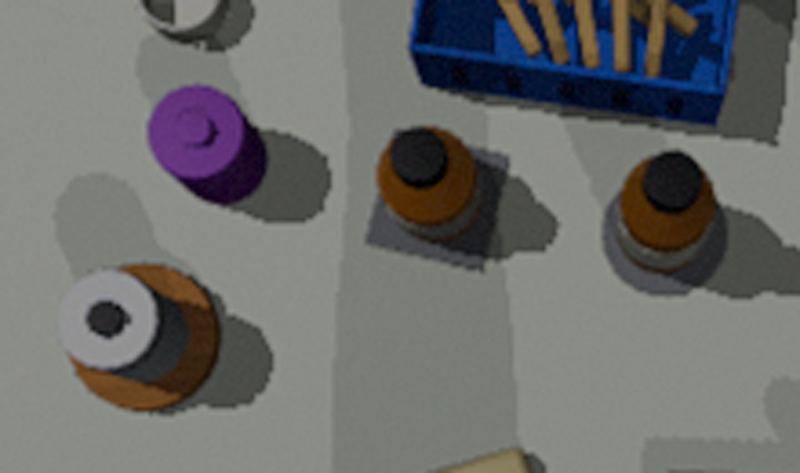

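The final view shows both bottles upright in the middle of their own coasters, with caps at (418,157) and (671,181). The canister is upright on the stand, with its button at (107,319). All three are within about 3 mm of centre and the arm is clear, so I'm handing in.

```bash
python3 -c "
from rig import ctrl
print(ctrl.close_job())"
```

```text
the job is handed in; nothing more can be done
None
```

I handed the job in at about 38 s of the 131 s allowed, with the canister upright in the middle of the stand and each bottle upright back on its own coaster, all about 3 mm or less off centre in the last top view.

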